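Dock the torch on its charger

ROBOT

A 7-joint arm with a two-finger parallel gripper is mounted at the origin on a cart in front of the work surface, level with it; the furniture and walls round the work are solid. World frame = base frame: x ahead of the robot, y to its left, z up, the work surface at z = 0. Lengths are in mm, angles in rad, forces in N, time in s.
With the tool pointing down it reaches from about 400 to 850 mm from the base axis. Payload 4.5 kg.
Tool frame: the origin (TCP) lies midway between the tips of the shut fingers; the grasp point (between the pads) lies 19 mm behind it; z points along the fingers, y is the line along which they close (so a half turn about z gives the same grasp; the last joint's range is limited). The gripper opens to 88 mm and grips with 3 to 60 N. Pads are 18 mm wide; open, the fingers measure 123 mm over their backs; the gripper's body (75 mm by 187 mm) begins 45 mm behind the grasp point.
Start: joints at [-1.214, 0.689, -0.195, 1.565, 0.157, 0.902, -0.215], TCP at [198.245, 592.75, 238.743] pointing down, gripper open.
Joint ranges: [-3.01, 3.01], [-0.46, 2.08], [-1.47, 1.51], [0.13, 2.56], [-1, 4.14], [0.04, 2.09], [-2.66, 2.66]. Speed limits (rad/s): [2.57, 2.57, 3.14, 3.14, 3.14, 3.14, 3.14].

INTERFACE

Orientations are given as a rotation vector (axis times angle).
In Python, from cell import env, eyes gives the robot as it stands.
- The arm moves only by the shell command python3 -m inch 'ROWS' [FORCE]. ROWS is rows parted by semicolons, their numbers by spaces, 1 to 8 of them, each of 7 numbers: a rotation vector rx, ry, rz in rad, then dx, dy, dz in mm, then the opening from 0.0 (shut) to 1.0 (fully open); each row is the pose to reach, as a shift and turn from the pose commanded when the command began, along the tool's axes at that moment; what a row does not reach only later rows make up. A row lasts 1/8 s, in which the tool goes at most 62.5 mm and 0.188 rad, less where a joint would pass 70% of its speed; a pose out of reach is approached as far as the arm can. The fingers move at their own pace and stop on an object; FORCE is the grip in N (left out, the last holds). Time passes only in rows, so rows that do not move let the fingers close. It prints the time, the measured TCP pose, the force, the opening and the grip force at its end.
- env.sense(): the state, without advancing time (a new reading comes with each control period).
- eyes.camera(name): name is "scene" or "top" or "wrist"; returns the picture (480x640x3 uint8, red, green, blue); there is no depth.
- eyes.camera_info(name): a dict with "camera_matrix" (3x3 intrinsics, pixels), "position" and "orientation" of the camera in the world; the wrist camera has in their place "mount" (4x4, takes a point from camera to tool coordinates, whose origin is the TCP and whose axes are the flange's). Camera axes: x right, y down, z forward; pixel columns grow to the right and rows downward; lengths in mm; the calibration is good to about 2 mm. A picture is of the moment at which its call begins: read the wrist's pose just before it. camera_info takes no time and is no camera call.
- env.finish_job(): hands the job in; it is judged then, once.
Trained networks look in the newest picture that a camera, given by its name, has taken for a name from the list of things; names that differ only in an ending like _2 or _b are one class to them, and where a whole thing is asked for, a point or a joint stands for the part that bears it (a point fixed in the world has none). Each returns a list of dicts, best first, with "confidence" (0 to 1); they miss things now and then, are a little off and sometimes report something else, mostly with a low value. They report only what shows in the picture. A call takes as long as a camera call.
- eyes.boxes_of(camera, name): "rect" ([centre column, centre row, width, height] in pixels, round what is visible of it).
- eyes.outline_of(camera, name): "region" (480x640 bool, what is visible of it) and "rect" ([centre column, centre row, width, height] in pixels, round what is visible of it).
- eyes.landmark_of(camera, name): "pixel" ([column, row] in pixels: a listed point, or the origin of a listed thing).
The state is a dict: "clock": time; "joint_positions": joint angles; "qvel": joint speeds; "joint_torque": joint torques, N m; "tcp_pos": TCP position; "eef_rot": TCP orientation; "contact_force": force on the tool from outside, world axes, zero at the start; "wrist_torque": the same for the moment, N m; "grip_width": opening from 0.0 (shut) to 1.0 (fully open); "grasp_force": force on a finger pad.
Only numpy, scipy, OpenCV 4.12 (cv2) and the standard library are available. Lean on these libraries where they do the work, as an engineer would, in place of code of your own. Each camera call takes 0.05 s, during which the arm holds its last target. There are 200 camera calls.

TASK

Put the torch on its charging dock: press it down between the spring clips with its tail cap towards the contact block, until both clips have snapped round the barrel, then slide it along under the little roof until the tail is flush against the block. Let go of it and leave the other things on the bench where they are.

Things in the scene. Friction and masses are not known exactly. Their poses are not given: they have to be found in the camera images.
- torch: Loose torch, 194 mm long, 0.18 kg, lying on the bench (axis 17 mm high). Origin on its axis, mid barrel; x runs from the head (lens) to the tail cap. Round aluminium barrel, 26 mm diameter, x = -66 to +66 mm; black eight-sided head, 34 mm across flats, x = -110 to -66; black eight-sided tail cap, 34 mm across flats, 37 over corners, x = +66 to +84. May be turned about its own axis.
- torch_tail (a point): Centre of the flat tail end of the torch (x = +84 mm in the torch's frame); axes as the torch.
- torch_neck (a point): Point on the torch's axis where barrel and head meet (x = -66 mm in the torch's frame); axes as the torch.
- dock: Grey charging dock fixed to the bench; origin on its underside midway between its two spring clips; x runs along the clips to the contact block, z up. Base plate 12 mm high, 70 mm wide, x = -62 to +116 mm. Neither head nor cap passes through the clips: the barrel's middle must be between x = -20 and +4 mm when pressed in, and is at x = +12 mm when home.
- dock_mid (a point): Centre between the clips on a seated barrel's axis (42 mm above the bench, x = y = 0 of the dock); axes as the dock. The clips, centred 40 mm to either side along x and 12 mm long, leave 68 mm free between them. Pressing the torch into both takes about 10 to 20 N downward and ends on a solid saddle; sliding it along in them takes about 5 N.
- dock_clip0 (a point): Centre of the clip far from the contact block (dock x = -40 mm, 42 mm above the bench); axes as the dock. C-shaped steel spring, open at the top: mouth about 20 mm wide, springs open for the 26 mm barrel; flared lips 37 mm apart reach 60 mm above the bench. A barrel lying on the lips, not snapped in, is about 18 mm too high.
- dock_clip1 (a point): Centre of the same kind of clip near the contact block (dock x = +40 mm, 42 mm above the bench); axes as the dock.
- dock_stop (a point): Point on the contact block's face for the centre of the torch's tail (dock x = +96 mm, y = 0, 42 mm above the bench); axes as the dock. Block 52 mm wide, 70 mm tall; its roof (underside 64 mm above the bench, top 70) overhangs the face by 8 mm, so press the torch in with the tail short of dock x = +88 mm, then slide it under the roof.
- elec_tape: Bystander: small roll of black tape, 53 mm across, 19 mm high, lying flat; origin at the centre of its underside.
- tape_measure: Bystander: black and yellow tape measure, 71x82x33 mm; origin at the centre of its underside.
- screwdriver_red: Bystander: red-handled screwdriver lying flat, 26x214x26 mm; origin at the centre of its underside.
- spray_can: Bystander: standing spray can, 67 mm diameter, 225 mm tall; origin at the centre of its underside.

How it is judged:
By the outcome, as a careful person would: the job done as asked, in the order asked, and still so for the second after the job is handed in, with the robot touching nothing.
It also fails if it takes over 46 s, if anything falls off the work surface, if the arm or the gripper's body presses on something with over 40 N, if the wrist force passes 120 N, or if a joint passes its speed limit or range.

## Working session

There is one attempt and no reset: what is moved stays moved. The work goes in short steps, Python scripts to look and compute and a shell command to move; the robot and the scene stay as the last step left them, time stands still between calls to the robot, and variables do not carry over. Pictures are saved under pics/ and viewed, at most 10 in all, crops included, and the job is handed in when it is done.

```bash
mkdir -p pics; cat > h.py <<'E'
import numpy as np, cv2
from scipy.spatial.transform import Rotation as R
from cell import env, eyes
def rot(o):
    o=np.array(o,float)
    return o if o.shape==(3,3) else (R.from_rotvec(o).as_matrix() if o.size==3 else R.from_quat(o).as_matrix())
def campose(n):
    i=eyes.camera_info(n); K=np.array(i["camera_matrix"])
    if "mount" in i:
        s=env.sense(); T=np.eye(4); T[:3,:3]=rot(s["eef_rot"]); T[:3,3]=s["tcp_pos"]
        T=T@np.array(i["mount"]); return K,T[:3,:3],T[:3,3]
    return K,rot(i["orientation"]),np.array(i["position"],float)
def onplane(P,px,z):
    K,Rm,p=P; d=Rm@np.linalg.solve(K,[px[0],px[1],1.]); return p+d*(z-p[2])/d[2]
def proj(P,X):
    K,Rm,p=P; c=K@(Rm.T@(np.array(X)-p)); return c[:2]/c[2]
H=dict(torch=17,torch_tail=17,torch_neck=17,dock=0,dock_mid=42,dock_clip0=42,dock_clip1=42,dock_stop=42,elec_tape=0,tape_measure=0,screwdriver_red=0,spray_can=0)
E
python3 - <<'E'
from h import *
print(eyes.camera_info("scene"),eyes.camera_info("top"),eyes.camera_info("wrist"))
print(env.sense())
for c in ("top","scene"):
    P=campose(c); im=eyes.camera(c); cv2.imwrite(f"pics/{c}0.png",im[:,:,::-1])
    for n in H:
        for l in eyes.landmark_of(c,n)[:1]:
            print(c,n,round(l["confidence"],2),np.round(l["pixel"]),np.round(onplane(P,l["pixel"],H[n])))
E
```

```text
{'camera_matrix': array([[610.45235358,   0.        , 311.35133469],
       [  0.        , 610.45235358, 244.5225214 ],
       [  0.        ,   0.        ,   1.        ]]), 'position': array([-269.26581154, -682.68463625,  881.1565354 ]), 'orientation': array([-2.03773031,  0.95136832, -0.48003665])} {'camera_matrix': array([[514.58066894,   0.        , 323.04042734],
       [  0.        , 514.58066894, 234.87362947],
       [  0.        ,   0.        ,   1.        ]]), 'position': array([ 437.84024943,    1.48683131, 1009.53791639]), 'orientation': array([-2.12759587,  2.10184155, -0.15922325])} {'camera_matrix': array([[414.81735514,   0.        , 327.86114926],
       [  0.        , 414.81735514, 235.85041301],
       [  0.        ,   0.        ,   1.        ]]), 'mount': array([[ 1.14711664e-03, -9.60026033e-01, -2.79908377e-01,
         7.22052395e+01],
       [ 9.99998888e-01,  1.36813218e-03, -5.94219986e-04,
        -3.51685652e-01],
       [ 9.53418314e-04, -2.79907384e-01,  9.60026535e-01,
        -1.45298226e+02],
       [ 0.00000000e+00,  0.00000000e+00,  0.00000000e+00,

[... 1292 characters left out ...]
[498. 209.] [ 676. -316.    0.]
top spray_can 0.81 [295. 156.] [785.  93.   0.]
scene torch 0.87 [234. 239.] [526. 226.  17.]
scene torch_tail 0.68 [387. 314.] [ 546. -205.   17.]
scene torch_neck 0.81 [262. 234.] [586. 193.  17.]
scene dock 0.59 [372. 321.] [ 522. -183.    0.]
scene dock_mid 0.74 [375. 303.] [ 532. -181.   42.]
scene dock_clip0 0.74 [355. 297.] [ 520. -139.   42.]
scene dock_clip1 0.74 [355. 297.] [ 520. -139.   42.]
scene dock_stop 0.95 [336. 285.] [526. -84.  42.]
scene elec_tape 0.81 [302. 290.] [502.  -8.   0.]
scene tape_measure 0.94 [301. 224.] [697. 162.   0.]
scene screwdriver_red 0.59 [465. 310.] [ 677. -314.    0.]
scene spray_can 0.89 [346. 218.] [792.  92.   0.]
```

View pics/top0.png

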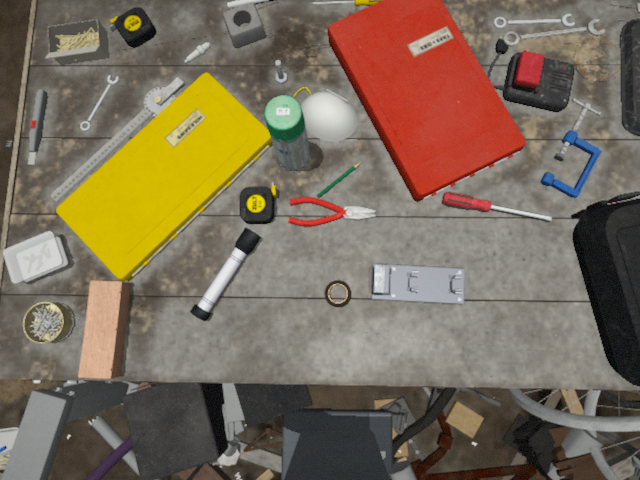

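View pics/scene0.png

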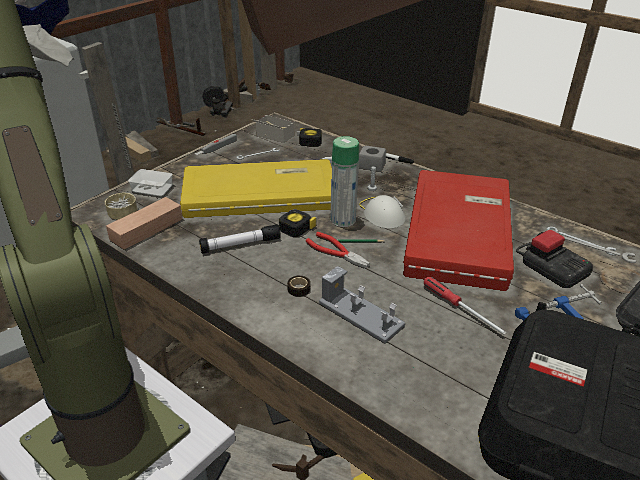

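The top view shows the torch with its tail lower-left at (202,312) and head upper-right at (247,238). The dock's block is on the left at (380,282), with clips at (412,282) and (456,285). So torch x has an azimuth of about 147° and dock x about 90°. The geometry agrees: neck to tail measures 146 mm against 150 mm.

```bash
cat >> h.py <<'E'
def plan(pos,az):
    "rotvec and shift (tool axes) to TCP pos with tool down, tool x at azimuth az deg"
    s=env.sense(); R0=rot(s["eef_rot"]); a=np.radians(az)
    Rt=np.array([[np.cos(a),np.sin(a),0],[np.sin(a),-np.cos(a),0],[0,0,-1.]])
    rv=R.from_matrix(R0.T@Rt).as_rotvec(); d=R0.T@(np.array(pos)-s["tcp_pos"])
    print("rot",rv.round(3),"shift",d.round(1),"rows>=",np.linalg.norm(d)/62.5,np.linalg.norm(rv)/.188)
E
python3 -c "
from h import *
plan([527,225,190],147)"
```

```text
rot [0.    0.    0.253] shift [-428.4 -244.5   48.7] rows>= 7.930808560138858 1.3468085971540489
```

```bash
python3 -m inch '0 0 0.03 -55 -31 6 1; 0 0 0.06 -108 -61 12 1; 0 0 0.1 -160 -92 18 1; 0 0 0.13 -214 -122 24 1; 0 0 0.16 -267 -152 30 1; 0 0 0.2 -320 -183 36 1; 0 0 0.23 -374 -214 43 1; 0 0 0.253 -428 -244 49 1' 60; python3 -m inch '0 0 0 0 0 0 1; 0 0 0 0 0 0 1; 0 0 0 0 0 0 1'
cat > look.py <<'E'
import sys
from h import *
c=sys.argv[1]; P=campose(c); im=eyes.camera(c)
if len(sys.argv)>3: cv2.imwrite(sys.argv[3],im[:,:,::-1])
s=env.sense(); print(s["clock"],s["tcp_pos"].round(1),rot(s["eef_rot"]).round(3).tolist(),s["joint_positions"].round(2))
for n in sys.argv[2].split(","):
    for l in eyes.landmark_of(c,n)[:3]: print(n,round(l["confidence"],2),np.round(l["pixel"]),np.round(onplane(P,l["pixel"],H[n]),1))
E
cat > axis.py <<'E'
from h import *
P=campose("wrist"); im=eyes.camera("wrist")
o=eyes.outline_of("wrist","torch")[0]; print(o["confidence"],o["rect"])
ys,xs=np.nonzero(o["region"]); g=np.array([onplane(P,(u,v),17)[:2] for u,v in zip(xs[::7],ys[::7])])
(c,(w,h),a)=cv2.minAreaRect(g.astype(np.float32)); print("rect",c,w,h,a)
m=g.mean(0); _,_,V=np.linalg.svd(g-m,full_matrices=False); d=V[0]; 
if d[0]>0: d=-d
t=(g-m)@d; print("az",np.degrees(np.arctan2(d[1],d[0])),"ends",m+d*t.min(),m+d*t.max(),"len",np.ptp(t))
print("mid", m+d*((t.min()+t.max())/2+13), "mid from tail",m+d*(t.max()-84))
E
python3 look.py wrist torch,torch_tail,torch_neck pics/w1.png; python3 axis.py
```

```text
clock: 2.3
tcp_pos: [528.1, 224.2, 189.7]
eef_rot: [0.893, 3.012, 0.001]
contact_force: [0.8, -0.2, 0.4]
grip_width: 1.002
grasp_force: 0.0
clock: 2.68
tcp_pos: [525.6, 227.7, 189.9]
eef_rot: [-0.887, -3.013, -0.002]
contact_force: [-0.8, -0.3, 0.1]
grip_width: 0.99
grasp_force: 0.0
2.725 [525.6 227.6 190. ] [[-0.841, 0.542, -0.0], [0.542, 0.841, 0.001], [0.001, 0.001, -1.0]] [-0.38  0.68 -0.18  1.78  0.18  0.7   0.34]
torch 0.93 [327. 213.] [526.3 225.7  17. ]
torch_tail 0.95 [321.  99.] [452.5 268.4  17. ]
torch_neck 0.71 [329. 288.] [581.1 192.3  17. ]
0.76 [328.7, 221.2, 53.2, 246.0]
rect (540.959228515625, 216.92880249023438) 34.529266357421875 202.96107482910156 58.79269027709961
az 148.96690740811954 ends [628.03713615 164.78841121] [454.13633491 269.41530493] len 202.94894815936132
mid [529.94742963 223.80378794] mid from tail [526.11338843 226.11052729]
```

View pics/w1.png

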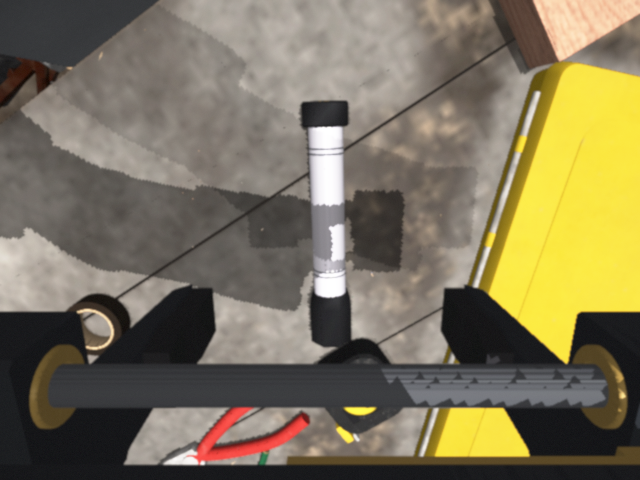

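The wrist view shows the torch upright in the image, with the tail cap at (324,113), the head at (330,318) and the barrel between the fingers. The axis azimuth is about 149° and the middle is at about (527,225.5).

```bash
python3 -c "
from h import *
plan([523.5,227.5,4],149.1)"
```

```text
rot [ 0.    -0.    -0.035] shift [  3.2  -0.6 185.9] rows>= 2.9740880470556426 0.18789949766061814
```

```bash
python3 -m inch '0 0 -0.02 3 -0.6 55 1; 0 0 -0.035 3 -0.6 105 1; 0 0 -0.035 3 -0.6 145 1; 0 0 -0.035 3 -0.6 170 1; 0 0 -0.035 3 -0.6 186 1; 0 0 -0.035 3 -0.6 186 1' 60; python3 -c "
from h import *
plan([523.5,227.5,4],149.1)"; python3 -m inch '0 0 0 0 0 0 0; 0 0 0 0 0 0 0; 0 0 0 0 0 0 0; 0 0 0 0 0 0 0; 0 0 0 0 0 0 0; 0 0 0 0 0 0 0; 0 0 0 0 0 0 0' 60
```

```text
clock: 3.72
tcp_pos: [523.5, 226.7, 3.1]
eef_rot: [-0.838, -3.027, 0.001]
contact_force: [-0.0, -0.6, 0.2]
grip_width: 1.003
grasp_force: 0.0
rot [-0.001 -0.001 -0.001] shift [ 0.4  0.7 -0.9] rows>= 0.01980854379986049 0.009409844287531208
clock: 4.6
tcp_pos: [524.1, 227.0, 3.8]
eef_rot: [0.839, 3.027, 0.001]
contact_force: [-0.7, 0.7, -0.2]
grip_width: 0.28
grasp_force: 60.0
```

```bash
python3 -m inch '0 0 0 0 0 -50 0; 0 0 0 0 0 -100 0; 0 0 0 0 0 -150 0; 0 0 0 0 0 -185 0; 0 0 0 0 0 -185 0'; python3 -c "
from h import *
plan([527,-190,190],90)"
```

```text
clock: 5.22
tcp_pos: [525.2, 227.3, 190.9]
eef_rot: [0.839, 3.024, 0.005]
contact_force: [0.4, 0.7, -3.0]
grip_width: 0.28
grasp_force: 60.0
rot [0.005 0.    1.03 ] shift [-2.165e+02 -3.567e+02 -1.000e-01] rows>= 6.676675912654824 5.476945462998206
```

```bash
python3 -m inch '0 0 0.13 -27 -45 0 0; 0 0 0.26 -54 -89 0 0; 0 0 0.39 -81 -134 0 0; 0 0 0.52 -108 -178 0 0; 0 0 0.65 -135 -223 0 0; 0 0 0.78 -162 -268 0 0; 0 0 0.91 -189 -312 0 0; 0 0 1.03 -216 -357 0 0';python3 -m inch '0 0 0 0 0 0 0; 0 0 0 0 0 0 0; 0 0 0 0 0 0 0'
python3 look.py wrist torch_tail,dock,dock_mid,dock_clip0,dock_clip1,dock_stop pics/w2.png; python3 look.py top dock,dock_mid,dock_clip0,dock_clip1,dock_stop;python3 look.py scene dock_mid,dock_clip0,dock_clip1,dock_stop
```

```text
clock: 6.22
tcp_pos: [523.9, -191.7, 186.5]
eef_rot: [-2.223, -2.215, 0.003]
contact_force: [1.1, -0.1, -2.1]
grip_width: 0.276
grasp_force: 60.0
clock: 6.6
tcp_pos: [525.0, -188.4, 187.8]
eef_rot: [-2.216, -2.223, -0.0]
contact_force: [0.3, 0.3, -2.4]
grip_width: 0.279
grasp_force: 60.0
6.65 [ 525.2 -188.6  188.1] [[-0.003, 1.0, -0.001], [1.0, 0.003, 0.001], [0.001, -0.001, -1.0]] [ 0.25  0.67  0.01  1.83 -0.02  0.65  0.28]
torch_tail 0.6 [326.  80.] [523.  -92.5  17. ]
dock_stop 0.72 [332.  67.] [526.5 -86.3  42. ]
7.0 [ 525.4 -190.3  188.8] [[-0.001, 1.0, 0.0], [1.0, 0.001, 0.0], [0.0, 0.0, -1.0]] [ 0.26  0.67  0.02  1.83 -0.02  0.65  0.28]
dock 0.83 [432. 283.] [ 527.5 -182.7    0. ]
dock_mid 0.67 [435. 281.] [ 526.4 -179.9   42. ]
dock_clip0 0.82 [410. 282.] [ 525.3 -133.9   42. ]
dock_clip0 0.79 [454. 284.] [ 520.9 -214.5   42. ]
dock_clip1 0.82 [410. 282.] [ 525.3 -133.9   42. ]
dock_clip1 0.79 [454. 284.] [ 520.9 -214.5   42. ]
dock_stop 0.58 [384. 279.] [529.  -85.6  42. ]
7.3 [ 525.3 -190.6  188.7] [[0.0, 1.0, 0.0], [1.0, -0.0, 0.0], [0.0, 0.0, -1.0]] [ 0.26  0.67  0.02  1.83 -0.02  0.65  0.28]
dock_mid 0.65 [376. 305.] [ 527.5 -185.7   42. ]
dock_clip0 0.94 [356. 298.] [ 518.6 -142.5   42. ]
dock_clip0 0.85 [388. 314.] [ 522.8 -219.1   42. ]
dock_clip1 0.94 [356. 298.] [ 518.6 -142.5   42. ]
dock_clip1 0.85 [388. 314.] [ 522.8 -219.1   42. ]
dock_stop 0.84 [334. 284.] [524.2 -79.3  42. ]
```

View pics/w2.png

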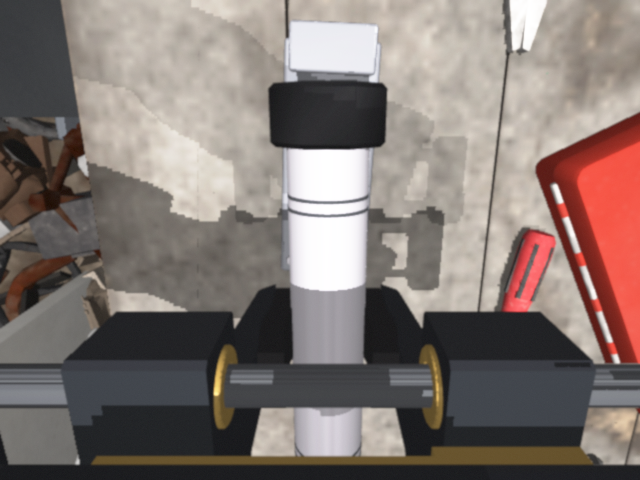

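The torch hides the dock in this view, though it hangs straight with the tail at (328,115). I'll sidestep to see the clips.

```bash
python3 -m inch '0 0 0 -20 -30 0 0; 0 0 0 -40 -60 0 0; 0 0 0 -60 -90 0 0; 0 0 0 -60 -90 0 0; 0 0 0 -60 -90 0 0; 0 0 0 -60 -90 0 0'
python3 look.py wrist dock,dock_mid,dock_clip0,dock_stop,torch_tail pics/w3.png
```

```text
clock: 8.25
tcp_pos: [436.6, -249.7, 188.7]
eef_rot: [2.219, 2.223, 0.002]
contact_force: [-0.0, -0.0, -2.4]
grip_width: 0.283
grasp_force: 60.0
8.3 [ 436.4 -249.8  188.7] [[-0.002, 1.0, 0.001], [1.0, 0.002, 0.0], [0.0, 0.001, -1.0]] [ 0.43  0.61 -0.01  1.99  0.01  0.55  0.42]
dock 0.61 [439. 116.] [ 522.6 -179.     0. ]
dock 0.38 [465.  52.] [ 537.8 -132.9    0. ]
dock_mid 0.71 [457. 118.] [ 523.7 -180.    42. ]
dock_clip0 0.85 [447. 177.] [ 520.3 -219.7   42. ]
dock_clip0 0.63 [464.  51.] [ 524.7 -137.8   42. ]
dock_stop 0.31 [330. 334.] [ 438.2 -344.4   42. ]
torch_tail 0.41 [328. 332.] [ 436.8 -356.7   17. ]
```

View pics/w3.png

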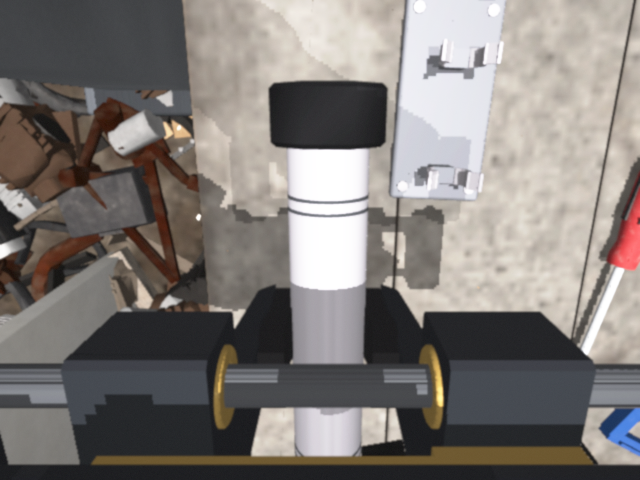

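```bash
cat > m.py <<'E'
from h import *
P=campose("wrist"); im=eyes.camera("wrist"); cv2.imwrite("pics/crop.png",cv2.resize(im[0:230,380:520,::-1],None,fx=3.4,fy=2.6)) 
g=cv2.cvtColor(im,cv2.COLOR_RGB2GRAY)
for z,pts in ((12,[(407,0),(391,195),(505,0),(476,198)]),):
    for p in pts: print(z,p,onplane(P,p,z).round(1))
s=env.sense(); t=s["tcp_pos"]; print(t)
for p in ((328,82),(328,147)): print("tool x",onplane(P,p,t[2]+13+17)[:2]-t[:2])
o=eyes.outline_of("wrist","dock")
for q in o[:1]: print(q["confidence"],q["rect"])
hsv=cv2.cvtColor(im,cv2.COLOR_RGB2HSV)
for r in (5,100,150,188): print(r,[tuple(int(v) for v in im[r,c]) for c in list(range(384,412,3))],"|",[tuple(int(v) for v in im[r,c]) for c in range(474,512,3)])
E
python3 m.py
```

```text
12 (407, 0) [ 489.9 -102.2   12. ]
12 (391, 195) [ 484.9 -239.1   12. ]
12 (505, 0) [ 557.8 -102.1   12. ]
12 (476, 198) [ 552.  -241.4   12. ]
[ 435.47113047 -250.35186894  188.64563925]
tool x [-0.08746322 80.08445615]
tool x [-5.60491574e-02  6.34346396e+01]
0.91 [448.8, 98.8, 116.5, 194.7]
5 [(185, 178, 166), (178, 169, 158), (174, 165, 154), (178, 168, 157), (182, 172, 161), (185, 177, 167), (189, 180, 170), (159, 153, 145), (144, 145, 153), (223, 224, 230)] | [(229, 231, 236), (228, 231, 236), (228, 230, 236), (228, 229, 235), (228, 227, 235), (220, 220, 228), (253, 253, 254), (255, 254, 255), (254, 254, 254), (237, 236, 242), (221, 221, 229), (193, 188, 185), (201, 190, 182)]
100 [(32, 33, 35), (129, 125, 118), (173, 166, 157), (195, 188, 179), (180, 173, 164), (117, 118, 124), (207, 208, 218), (239, 239, 244), (239, 238, 244), (238, 238, 244)] | [(231, 232, 238), (230, 231, 237), (230, 231, 237), (229, 231, 237), (230, 231, 237), (228, 230, 236), (205, 203, 210), (212, 204, 193), (215, 206, 195), (208, 200, 190), (203, 194, 185), (194, 186, 177), (191, 183, 173)]
150 [(171, 164, 155), (175, 167, 159), (179, 170, 164), (97, 94, 92), (154, 154, 162), (206, 207, 217), (211, 212, 220), (211, 210, 220), (209, 210, 220), (209, 211, 220)] | [(230, 231, 238), (230, 231, 237), (230, 230, 237), (224, 224, 232), (194, 188, 183), (209, 202, 192), (215, 207, 196), (210, 201, 191), (208, 199, 189), (209, 201, 191), (208, 199, 190), (205, 198, 188), (204, 196, 186)]
188 [(188, 180, 171), (183, 174, 167), (135, 130, 125), (161, 161, 169), (206, 207, 217), (226, 225, 231), (250, 248, 250), (250, 248, 250), (241, 240, 244), (238, 238, 243)] | [(226, 223, 228), (218, 212, 219), (228, 225, 230), (230, 226, 226), (218, 209, 198), (221, 214, 202), (225, 220, 209), (221, 214, 204), (217, 207, 197), (213, 204, 194), (209, 202, 191), (205, 197, 187), (203, 194, 185)]
```

View pics/crop.png

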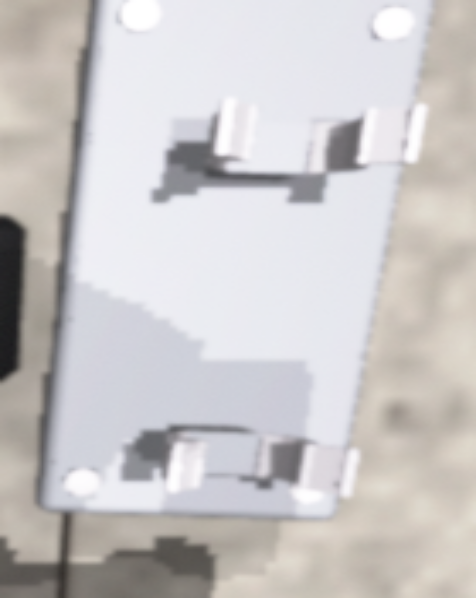

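```bash
python3 - <<'E'
from h import *
P=campose("wrist")
for z,a,b in ((60,(443.5,50),(504.7,51)),(60,(429,179),(484.7,181)),(12,(409,5),(505,5)),(12,(401,100),(493,100)),(12,(395,150),(485,150))):
    A,B=onplane(P,a,z),onplane(P,b,z); print(z,A.round(1),B.round(1),"mid",((A+B)/2).round(1),"w",(B-A).round(1)[0])
print(proj(P,[524,-180,42]))
o=eyes.camera_info("top")
E
```

```text
60 [ 505.4 -140.8   60. ] [ 542.6 -141.3   60. ] mid [ 524.  -141.1   60. ] w 37.3
60 [ 502.1 -219.4   60. ] [ 539.  -220.7   60. ] mid [ 520.5 -220.1   60. ] w 37.0
12 [ 491.4 -105.5   12. ] [ 558.1 -105.4   12. ] mid [ 524.7 -105.4   12. ] w 66.7
12 [ 489.  -168.3   12. ] [ 556.9 -168.2   12. ] mid [ 522.9 -168.2   12. ] w 67.9
12 [ 486.3 -204.5   12. ] [ 554.9 -204.4   12. ] mid [ 520.6 -204.5   12. ] w 68.6
[459.3327343  116.86384666]
```

```bash
python3 -c "
from h import *
plan([522.1,-184.6,120],87.6)"
```

```text
rot [-0.    -0.     0.042] shift [65.8 86.7 68.6] rows>= 2.0585907604190017 0.22453760341774745
```

```bash
python3 -m inch '0 0 0.015 22 29 10 0; 0 0 0.03 44 58 35 0; 0 0 0.042 65.8 86.7 60 0; 0 0 0.042 65.8 86.7 69 0; 0 0 0.042 65.8 86.7 69 0; 0 0 0.042 65.8 86.7 69 0; 0 0 0.042 65.8 86.7 69 0' 60; python3 look.py wrist dock_stop,torch_tail; python3 look.py top torch_tail; python3 -c "
from h import *
plan([522.1,-184.6,65],87.6)
P=campose('scene');cv2.imwrite('pics/s4.png',cv2.resize(eyes.camera('scene')[180:380,230:480,::-1],None,fx=3,fy=3,interpolation=2))"
```

```text
clock: 9.52
tcp_pos: [521.7, -185.8, 120.5]
eef_rot: [2.269, 2.172, 0.0]
contact_force: [-0.5, 0.2, -1.7]
grip_width: 0.283
grasp_force: 60.0
9.575 [ 521.8 -185.6  120.4] [[0.043, 0.999, 0.001], [0.999, -0.043, -0.001], [-0.0, 0.001, -1.0]] [ 0.24  0.77  0.02  1.89 -0.04  0.48  0.25]
dock_stop 0.63 [327.  52.] [525.6 -84.2  42. ]
torch_tail 0.6 [325.  80.] [523.7 -95.3  17. ]
9.725 [ 522.  -185.   120.1] [[0.042, 0.999, 0.001], [0.999, -0.042, -0.0], [-0.0, 0.001, -1.0]] [ 0.24  0.77  0.02  1.89 -0.04  0.48  0.25]
torch_tail 0.95 [401. 272.] [ 545.3 -119.9   17. ]
rot [ 0.  0. -0.] shift [ 0.3  0.  55. ] rows>= 0.8796882519312426 0.0032548908394676736
```

View pics/s4.png

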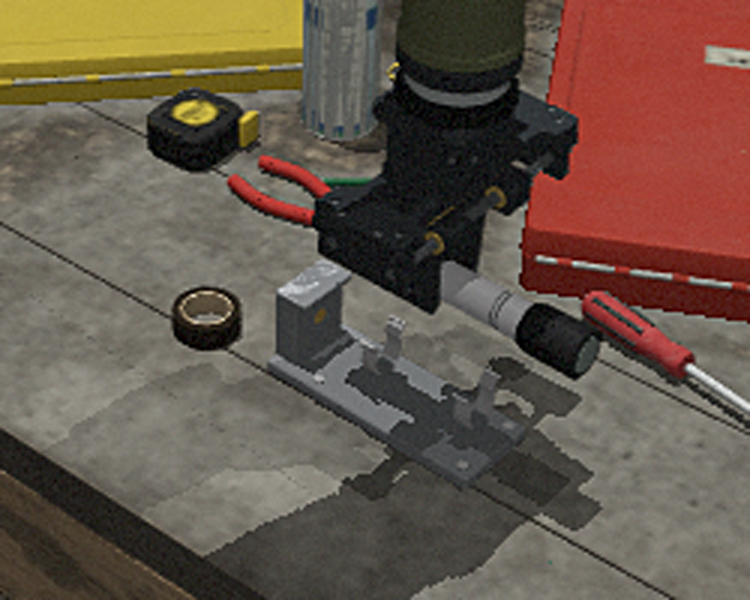

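The torch hangs level over the clips, short of the block and lined up with it. Next I descend to just above the lips.

```bash
python3 -m inch '0 0 0 0.3 0 30 0; 0 0 0 0.3 0 55 0; 0 0 0 0.3 0 64 0; 0 0 0 0.3 0 70 0; 0 0 0 0.3 0 74 0; 0 0 0 0.3 0 74 0'; python3 -c "
from h import *
plan([522.1,-184.6,29],87.6)"
```

```text
clock: 10.58
tcp_pos: [522.7, -184.7, 46.2]
eef_rot: [2.267, 2.173, 0.001]
contact_force: [-0.2, -0.7, -2.3]
grip_width: 0.28
grasp_force: 60.0
rot [ 0.002  0.    -0.   ] shift [ 0.  -0.6 17.2] rows>= 0.2750759385114262 0.008306832393229713
```

```bash
python3 -m inch '0 0 0 0 0 3 0; 0 0 0 0 0 6 0; 0 0 0 0 0 8 0; 0 0 0 0 0 8 0';python3 -m inch '0 0 0 0 0 3 0; 0 0 0 0 0 6 0; 0 0 0 0 0 9 0; 0 0 0 0 0 9 0'
```

```text
clock: 11.08
tcp_pos: [522.6, -184.6, 37.8]
eef_rot: [2.267, 2.174, 0.001]
contact_force: [0.5, -1.0, 2.3]
grip_width: 0.279
grasp_force: 60.0
clock: 11.58
tcp_pos: [522.5, -184.2, 28.7]
eef_rot: [2.267, 2.174, 0.001]
contact_force: [2.8, 0.7, 0.7]
grip_width: 0.281
grasp_force: 60.0
```

```bash
python3 -m inch '0 0 0 0 0 1 0; 0 0 0 0 0 2 0; 0 0 0 0 0 2 0'; python3 look.py scene torch_tail,torch_neck,torch; python3 -c "
from h import *
P=campose('scene');cv2.imwrite('pics/s5.png',cv2.resize(eyes.camera('scene')[240:360,290:450,::-1],None,fx=5,fy=5,interpolation=2))
d=lambda x,z:[522.3+x*.042,-180.6+x*.999,z]
for n,x,z in (('neck seated',-74,42),('neck high',-74,60),('head end seated',-118,42),('head end high',-118,60)): print(n,proj(P,d(x,z)).round(1))"
```

```text
clock: 11.95
tcp_pos: [522.6, -184.2, 28.4]
eef_rot: [2.267, 2.174, 0.002]
contact_force: [-0.0, 1.5, 17.7]
grip_width: 0.282
grasp_force: 60.0
12.0 [ 522.5 -184.2   28.4] [[0.042, 0.999, 0.002], [0.999, -0.042, 0.0], [0.0, 0.002, -1.0]] [ 0.25  0.93  0.01  1.92 -0.04  0.29  0.25]
torch_neck 0.57 [400. 320.] [ 547.1 -235.5   17. ]
torch 0.83 [375. 307.] [ 544.8 -173.4   17. ]
neck seated [401.8 322.3]
neck high [402.6 315.6]
head end seated [420.4 333. ]
head end high [421.4 326.2]
```

View pics/s5.png

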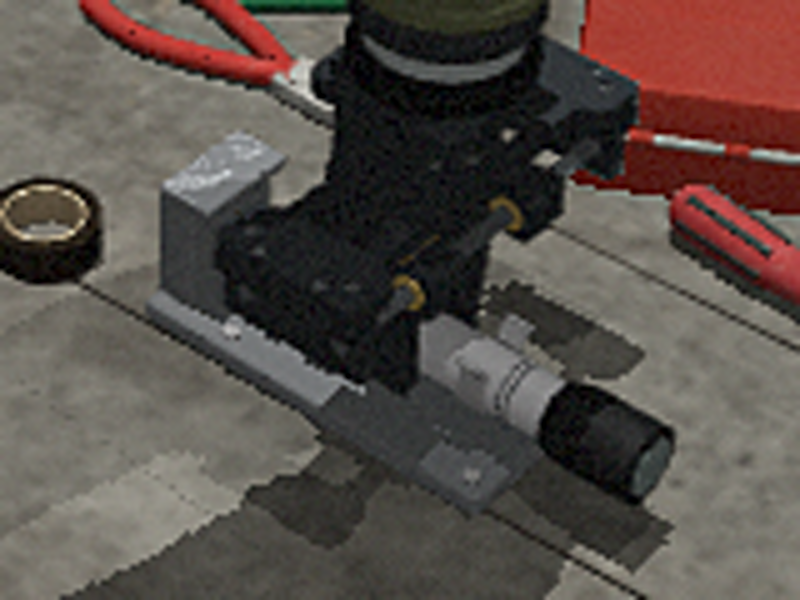

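The head end shows at about (420,333), which matches the seated prediction, and the solid 18 N reading agrees. Both clips have snapped, so I ease the press and slide to the block.

```bash
python3 -m inch '0 0 0 0 0 -2 0; 0 0 0 3 0 -2 0; 0 0 0 6 0 -2 0; 0 0 0 9 0 -2 0; 0 0 0 12 0 -2 0; 0 0 0 15 0 -2 0; 0 0 0 17 0 -2 0; 0 0 0 17 0 -2 0'
```

```text
clock: 13.2
tcp_pos: [523.1, -166.8, 28.7]
eef_rot: [-2.267, -2.175, -0.001]
contact_force: [4.0, -1.2, 0.7]
grip_width: 0.282
grasp_force: 60.0
```

```bash
python3 -m inch '0 0 0 1 0 0 0; 0 0 0 2 0 0 0; 0 0 0 3 0 0 0; 0 0 0 3 0 0 0'
```

```text
clock: 13.7
tcp_pos: [523.1, -165.0, 28.7]
eef_rot: [2.267, 2.173, -0.0]
contact_force: [4.7, -2.7, -0.6]
grip_width: 0.281
grasp_force: 60.0
```

```bash
python3 -m inch '0 0 0 1 0 0 0; 0 0 0 1 0 0 0; 0 0 0 2 0 0 0; 0 0 0 2 0 0 0'
```

```text
clock: 14.2
tcp_pos: [523.1, -165.0, 28.7]
eef_rot: [2.268, 2.17, -0.002]
contact_force: [3.8, -6.5, -1.3]
grip_width: 0.28
grasp_force: 60.0
```

```bash
python3 -m inch '0 0 0 1.5 0 0 0; 0 0 0 3 0 0 0; 0 0 0 3 0 0 0; 0 0 0 3 0 0 0'
```

```text
clock: 14.7
tcp_pos: [523.0, -164.9, 28.7]
eef_rot: [2.268, 2.166, -0.006]
contact_force: [3.4, -11.3, -2.4]
grip_width: 0.278
grasp_force: 60.0
```

Firm contact at 11 N with no further motion, at the expected home of y≈-164.6. I unload the strain, then open.

```bash
python3 -m inch '0 0 0 2 0 0 0; 0 0 0 2 0 0 0; 0 0 0 -2 0 0 0; 0 0 0 -5 0 0 0; 0 0 0 -5.5 0 0 0; 0 0 0 -5.5 0 0 0'
```

```text
clock: 15.45
tcp_pos: [523.0, -165.0, 28.7]
eef_rot: [2.267, 2.174, 0.0]
contact_force: [4.3, -3.4, 0.3]
grip_width: 0.28
grasp_force: 60.0
```

```bash
python3 -m inch '0 0 0 0 0 0 0.5; 0 0 0 0 0 0 0.7; 0 0 0 0 0 0 0.7; 0 0 0 0 0 0 0.7; 0 0 0 0 0 0 0.7' 20;  python3 -m inch '0 0 0 0 0 -10 0.7; 0 0 0 0 0 -30 0.7; 0 0 0 0 0 -60 0.7; 0 0 0 0 0 -110 0.7; 0 0 0 0 0 -160 0.7; 0 0 0 0 0 -160 0.7;  0 0 0 0 0 -160 0.7'
python3 look.py wrist dock_stop,torch_tail,torch_neck pics/w6.png; python3 - <<'E'
from h import *
im=eyes.camera('scene'); P=campose('scene'); cv2.imwrite('pics/s6.png',cv2.resize(im[240:360,290:450,::-1],None,fx=5,fy=5,interpolation=2))
W=campose('wrist')
d=lambda x,z:[522.3+x*.042,-180.6+x*.999,z]
for n,x,z in (('neck seated',-54,42),('head end seated',-98,42),('head end 3mm short',-101,42),('head high',-98,60)): print(n,proj(P,d(x,z)).round(1),proj(W,d(x,z)).round(1))
E
```

```text
clock: 16.08
tcp_pos: [522.6, -164.8, 28.6]
eef_rot: [-2.267, -2.174, 0.0]
contact_force: [0.4, 0.2, -0.3]
grip_width: 0.699
grasp_force: 0.0
clock: 16.95
tcp_pos: [522.4, -164.7, 188.8]
eef_rot: [-2.267, -2.174, 0.0]
contact_force: [0.2, 0.3, -0.3]
grip_width: 0.698
grasp_force: 0.0
17.0 [ 522.  -164.7  188.1] [[0.042, 0.999, -0.002], [0.999, -0.042, 0.001], [0.001, -0.002, -1.0]] [ 0.2   0.66  0.04  1.86 -0.05  0.63  0.22]
dock_stop 0.85 [328. 106.] [525.6 -87.4  42. ]
torch_tail 0.8 [328.  99.] [525.3 -82.3  17. ]
torch_tail 0.62 [504. 353.] [ 669.6 -297.4   17. ]
torch_neck 0.98 [332. 304.] [ 522.5 -245.6   17. ]
torch_neck 0.71 [332. 225.] [ 524.8 -176.6   17. ]
neck seated [393.6 317.6] [329.5 306.5]
head end seated [411.8 328.1] [329.4 356.7]
head end 3mm short [413.1 328.8] [329.4 360. ]
head high [412.7 321.4] [329.4 370. ]
```

View pics/w6.png

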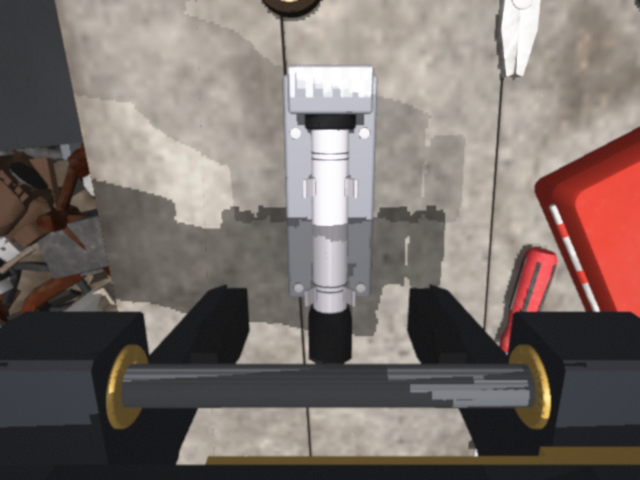

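View pics/s6.png

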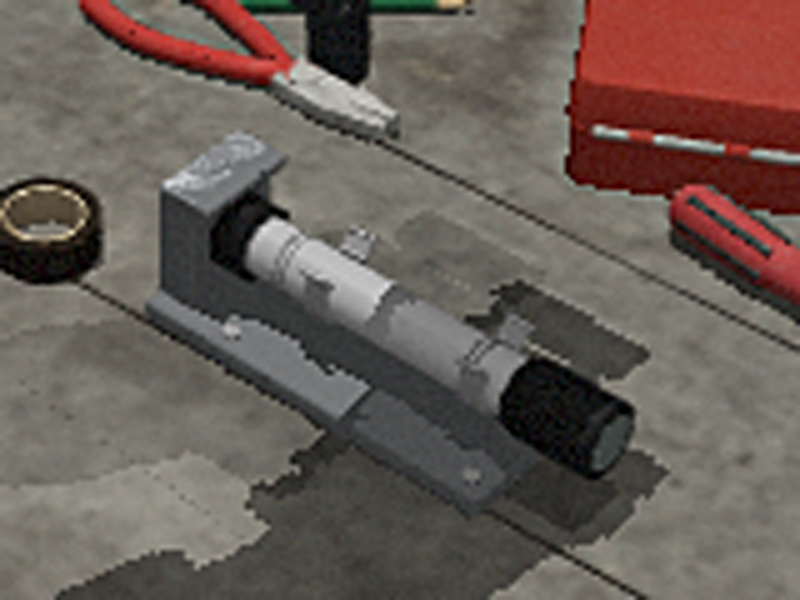

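The wrist view shows the torch in both clips, with its cap under the roof at (330,120). In the scene view the head end is at about (412,329), which matches the home prediction of (411.8,328.1). Nothing else has moved.

```bash
python3 -c "
from cell import env
print(env.finish_job())"
```

```text
the job is handed in; nothing more can be done
None
```

The torch is snapped into both clips and slid home with its tail against the contact block; I let go of it, backed the arm clear and handed the job in at about 17 s without touching the other things.

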